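# Sweep the counted stoppers off the scale pan

## Robot

A 7-joint arm with a two-finger parallel gripper is mounted at the origin on the work surface. World frame = base frame: x ahead of the robot, y to its left, z up, the work surface at z = 0. Lengths are in m, angles in rad, forces in N, time in s.
With the tool pointing down it reaches from about 0.4 to 0.85 m from the base axis. Payload 10.4 kg.
Tool frame: the origin (TCP) lies midway between the tips of the shut fingers; the grasp point (between the pads) lies 19 mm behind it (grip_point_offset is the distance from the TCP to the grasp point, in m); y points along the fingers, z is the direction in which the jaws open and shut, and the axes are right-handed (so a half turn about y gives the same grasp; the last joint's range is limited). The gripper opens to 85 mm and grips with 20 to 120 N. Pads are 22 mm wide; open, the fingers measure 114 mm over their backs; the gripper's body (76 mm by 85 mm) begins 54 mm behind the grasp point. The pads swing forward as they close: fully open they stand 13 mm farther back than shut.
Start: joints at [1.264, 0.332, -0.065, 1.46, 0.022, 1.35, -0.088], TCP at [0.175, -0.6, 0.192] pointing down, gripper open.
Joint ranges: [-2.6, 2.6], [-0.5, 2.12], [-1.47, 1.34], [0.16, 2.42], [-1.27, 4.41], [0.06, 2.06], [-2.6, 2.6]. Speed limits (rad/s): [2.22, 2.22, 2.79, 2.79, 3.14, 3.14, 3.14].

## Interface

Orientations are given as a unit quaternion [x, y, z, w].
In Python, from workcell import * gives the robot as it stands.
- The arm moves only by the tool send_rows, never from a script. Its argument "motion" is a list of rows, each a list of 7 numbers: the opening in per cent of the stroke, from 0 (shut) to 100 (fully open), then the shift along the tool's x, y, z in m, then the turn, a rotation vector about the tool's x, y, z in rad. In form: [[claw, tx, ty, tz, ax, ay, az], ...]. A call has 1 to 10 rows; each row is the pose to reach, as a shift and turn from the pose commanded when the call began, along the tool's axes at that moment; what a row does not reach only later rows make up. A row lasts 1/12 s, in which the tool goes at most 41.7 mm and 7.16 degrees, less where a joint would pass 70% of its speed; a pose out of reach is approached as far as the arm can. A call with a gripper value outside its range is refused whole. The fingers move at their own pace and stop on an object; "squeeze" is the grip in N (left out, the last holds). Time passes only in rows, so rows that repeat a pose let the fingers close. It gives the time, the measured TCP pose, the force and the opening at its end, in the units of the state.
- get_obs(): the state, without advancing time (a new reading comes with each control period).
- camera(name): name is "side" or "top"; returns a dict with "pixels" (480x640x3 uint8, red, green, blue), "range_z" (480x640 float32, m along the optical axis (not along the pixel's ray), 0 where there is no reading), "fovy" (degrees; the focal length in pixels is half the picture's height over the tangent of half this angle, whatever the lens; pixels are square), "cx", "cy" (the principal point, pixels), "view" (4x4, takes a point from world to camera coordinates). Camera axes: x right, y down, z forward; pixel columns grow to the right and rows downward; lengths in m; the calibration is good to about 2 mm. A picture is of the moment at which its call begins.
- hand_in(): hands the job in, once; it reports no verdict.
The state is a dict: "clock": time; "joint_pos": joint angles; "joint_velocities": joint speeds; "tau": joint torques, N m; "position": TCP position; "ee_rot": TCP orientation; "ft_force": force on the tool from outside, world axes, zero at the start; "torque": the same for the moment, N m; "grip_width": opening from 0.0 (shut) to 1.0 (fully open).
Only numpy, scipy, OpenCV 4.12 (cv2) and the standard library are available. Lean on these libraries where they do the work, as an engineer would, in place of code of your own. Each camera call takes 0.05 s, during which the arm holds its last target.

## Task

The four rubber stoppers on the scale have been counted: with the fingertips, push them across the steel pan and off its side so that all four drop into the open white tray tucked under the pan's edge. Only push them, do not pick them up. The small beaker and the check weight stay standing on the pan where they are, and everything else on the bench is left alone.

Things in the scene. Friction and masses are not known exactly. Their poses are not given: they have to be found in the camera images.
- scale: Counting scale, fixed, white with a flat rimless steel pan, 260 mm along x by 340 mm along y, its top 85 mm and its underside 75 mm above the bench. Origin on the bench under the pan's centre; x points to the back of the scale (away from the robot), y along its width, z up. The pan overhangs the housing at both y sides. A panel with keys lies in front (-x), 130 to 206 mm from the origin, under 65 mm high.
- tray: Open white plastic tray, fixed, 260 mm along x by 160 mm along y by 60 mm high, walls and floor 4 mm. Origin under its centre, on the bench; axes parallel to the scale's. It stands at the scale's +y or -y side, centre 238 mm from the scale's origin, its near wall tucked 12 mm under the overhanging pan edge, so that what goes off that edge drops in.
- stopper1: Rubber stopper, dark, a short blunt cone standing on its wide end: 27 mm across the foot, 23 mm across the top, 25 mm high, about 16 g. Origin at its centre, 12.5 mm above the pan; z is its axis (up). It slides when pushed low at the foot and does not move by itself.
- stopper2: Rubber stopper, dark, a short blunt cone standing on its wide end: 27 mm across the foot, 23 mm across the top, 25 mm high, about 16 g. Origin at its centre, 12.5 mm above the pan; z is its axis (up). It slides when pushed low at the foot and does not move by itself.
- stopper3: Rubber stopper, dark, a short blunt cone standing on its wide end: 27 mm across the foot, 23 mm across the top, 25 mm high, about 16 g. Origin at its centre, 12.5 mm above the pan; z is its axis (up). It slides when pushed low at the foot and does not move by itself.
- stopper4: Rubber stopper, dark, a short blunt cone standing on its wide end: 27 mm across the foot, 23 mm across the top, 25 mm high, about 16 g. Origin at its centre, 12.5 mm above the pan; z is its axis (up). It slides when pushed low at the foot and does not move by itself.
- beaker: Small empty glass beaker standing on the pan (the tare), 36 mm across, 46 mm high, about 30 g. Origin at the centre of its underside, z up.
- weight: Stainless steel 200 g check weight standing on the pan: a cylinder 30 mm across and 30 mm high with a small knob on top, 46 mm high in all. Origin at the centre of its underside, z up.
- rack: Low white microtube rack, fixed, 225 mm along x by 67 mm along y, 28 mm high with tubes standing up to 44 mm above the bench. Origin under its centre, on the bench. It stands at the side of the scale opposite to the tray, its centre 238 mm from the scale's origin.
- flask: Glass conical flask on the bench to the left, 82 mm across the foot, 130 mm high. Origin at the centre of its underside.
- washbottle: Plastic wash bottle with spout on the bench to the right, 68 mm across, 188 mm high. Origin at the centre of its underside.
- tape: Roll of paper tape lying flat on the bench to the right, 88 mm across, 19 mm high. Origin at the centre of its underside.
Not all that is in view belongs to the job. Leave any blue or orange look-alike of the beaker alone.

How it is judged:
At the end, for the whole second after the job is handed in: All four stoppers lie at rest inside the tray (their centres within its walls and below its rim), the beaker and the check weight still stand on the pan within 20 mm of where they began, and flask, wash bottle and tape are within 30 mm of where they began (x of stopper1 in the frame of tray between -0.128 and 0.128 m and y of stopper1 in the frame of tray between -0.079 and 0.079 m and z of stopper1 in the frame of tray between 0 and 0.06 m and linear speed of each of stopper1, stopper2, stopper3, stopper4 below 0.02 m/s and x of stopper2 in the frame of tray between -0.128 and 0.128 m and y of stopper2 in the frame of tray between -0.079 and 0.079 m and z of stopper2 in the frame of tray between 0 and 0.06 m and x of stopper3 in the frame of tray between -0.128 and 0.128 m and y of stopper3 in the frame of tray between -0.079 and 0.079 m and z of stopper3 in the frame of tray between 0 and 0.06 m and x of stopper4 in the frame of tray between -0.128 and 0.128 m and y of stopper4 in the frame of tray between -0.079 and 0.079 m and z of stopper4 in the frame of tray between 0 and 0.06 m and distance of each of beaker, weight from where it was at the start of the episode below 0.02 m and angle between each of beaker, weight's own z axis and vertical below 0.2 rad and distance of each of flask, washbottle, tape from where it was at the start of the episode below 0.03 m); the robot touches nothing.
It fails at once if a stopper is picked up: its centre rises more than 32 mm above the pan (12.5 mm when standing) (height (world z) of any of stopper1, stopper2, stopper3, stopper4 above 0.117 m).
It fails at once if the beaker or the check weight is shifted by more than 20 mm or tipped (distance of any of beaker, weight from where it was at the start of the episode above 0.02 m or angle between any of beaker, weight's own z axis and vertical above 0.35 rad).
It fails at once if the flask, the wash bottle or the tape is moved by more than 30 mm (distance of any of flask, washbottle, tape from where it was at the start of the episode above 0.03 m).
It also fails if it takes over 64 s, if anything falls off the work surface, if the arm or the gripper's body presses on something with over 40 N, if the wrist force passes 120 N, or if a joint passes its speed limit or range.

## Working session

There is one attempt and no reset: what is moved stays moved. The work goes in short steps, Python scripts to look and compute and a tool call to move; the robot and the scene stay as the last step left them, time stands still between calls to the robot, and variables do not carry over. Pictures are saved under pics/ and viewed, and the job is handed in when it is done.

Besides the shell and the picture viewer there is one more tool, called after "Emit:" as name(argument=value, ...) on one line, values as JSON. send_rows: Moves the arm, as the interface text tells. Its arguments: {"type":"object","properties":{"motion":{"type":"array"},"squeeze":{"type":"number"}},"required":["motion"]}

```bash
mkdir -p pics; python3 - <<'E'
from workcell import *
import cv2,numpy as np
o=get_obs();print({k:np.round(v,4).tolist() for k,v in o.items()})
for n in("top","side"):
    c=camera(n);cv2.imwrite(f"pics/{n}0.png",c["pixels"][:,:,::-1]);np.savez(f"{n}0.npz",**c)
    print(n,c["fovy"],c["cx"],c["cy"],np.round(c["view"],4).tolist())
E
```

```text
{'clock': 0.0, 'joint_pos': [1.2644, 0.3329, -0.0647, 1.461, 0.0216, 1.3499, -0.0885], 'joint_velocities': [0.0007, 0.0011, 0.0007, 0.0021, -0.0021, -0.0004, -0.0004], 'tau': [-0.0001, -62.5455, 0.0491, -39.1603, 0.0163, 0.0102, -0.0], 'position': [0.1749, -0.5996, 0.1916], 'ee_rot': [-0.1001, 0.7005, -0.6995, 0.0999], 'ft_force': [-0.342, 0.0417, -0.4427], 'torque': [0.0113, -0.0184, 0.0653], 'grip_width': 1.0016}
top 55.84088045353161 321.747247513333 237.86561771833937 [[-0.0045, -1.0, -0.006, -0.001], [-0.9849, 0.0055, -0.1728, 0.4941], [0.1728, 0.0051, -0.9849, 1.01], [0.0, 0.0, 0.0, 1.0]]
side 52.19373326621459 323.5246783767698 247.08401777433096 [[-0.9558, -0.2933, 0.0214, 0.4699], [-0.224, 0.6789, -0.6993, 0.1859], [0.1905, -0.6731, -0.7145, 1.0557], [0.0, 0.0, 0.0, 1.0]]
```

View pics/top0.png

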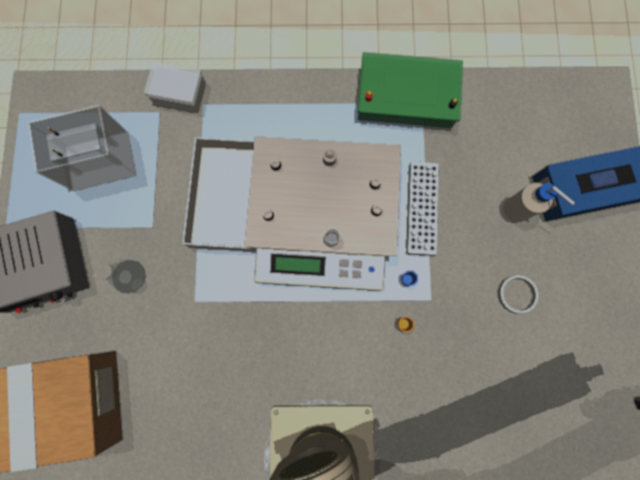

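View pics/side0.png

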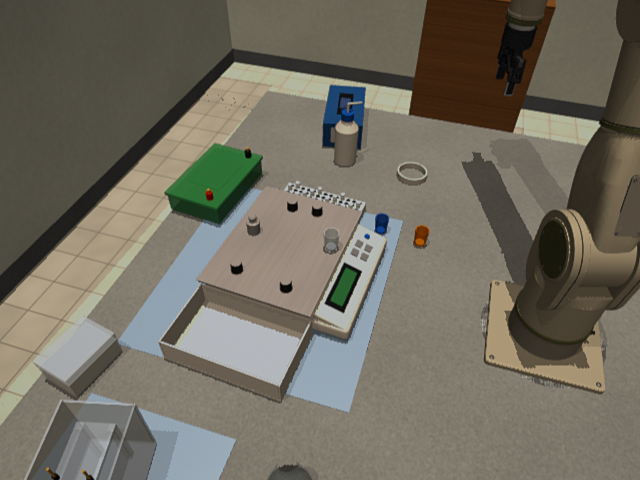

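The tray is on the left in the top view (+y). The four dark stoppers are at about (276,165), (268,215), (376,184) and (377,210). The weight is at (330,157) and the beaker at (332,238). The blue and orange cups at (408,279) and (405,324) are off the pan. The green case's knobs at (369,96) and (453,103) and the tube rack are not stoppers. Next I measure and take a close crop.

```bash
cat > h.py <<'E'
import numpy as np,cv2
def ray(c,u,v,z):
    f=240/np.tan(np.radians(float(c["fovy"]))/2);V=c["view"];R=V[:3,:3];t=V[:3,3]
    d=R.T@np.array([(u-c["cx"])/f,(v-c["cy"])/f,1]);o=-R.T@t
    return o+d*(z-o[2])/d[2]
def proj(c,p):
    f=240/np.tan(np.radians(float(c["fovy"]))/2);q=c["view"][:3,:3]@np.array(p)+c["view"][:3,3]
    return np.array([c["cx"]+f*q[0]/q[2],c["cy"]+f*q[1]/q[2]])
def darks(c,box):
    g=c["pixels"].max(axis=2);x0,y0,x1,y1=box
    m=np.zeros(g.shape,np.uint8);m[y0:y1,x0:x1]=(g[y0:y1,x0:x1]<60)
    n,l,s,ce=cv2.connectedComponentsWithStats(m)
    return [(ce[i],s[i]) for i in range(1,n) if s[i][4]>15]
E
python3 - <<'E'
from h import *
c=dict(np.load("top0.npz"));s=dict(np.load("side0.npz"))
for ce,st in darks(c,(250,140,398,252)): print("top",ce.round(1),st,ray(c,*ce,.100).round(4))
for ce,st in darks(s,(205,190,350,300)): print("side",ce.round(1),st,ray(s,*ce,.0985).round(4))
for n,u,v in [("BL",254,138),("BR",401,145),("FR",397,256),("FL",246,248)]: print(n,ray(c,u,v,.085).round(4))
for n,u,v in [("tBL",195,140),("tFL",186,245)]: print(n,ray(c,u,v,.06).round(4))
for n,u,v,z in [("weight knob",330,153.5,.131),("weight",330,158,.115),("beaker rim",332,238,.131)]: print(n,ray(c,u,v,z).round(4))
for n,u,v,z in [("s weight knob",253,217,.131),("s beaker rim",331,233,.131)]: print(n,ray(s,u,v,z).round(4))
im=cv2.resize(c["pixels"][130:260,180:410,::-1],None,fx=3.4,fy=3.4,interpolation=cv2.INTER_CUBIC);cv2.imwrite("pics/crop0.png",im)
im=cv2.resize(s["pixels"][180:310,190:390,::-1],None,fx=4,fy=4,interpolation=cv2.INTER_CUBIC);cv2.imwrite("pics/crop1.png",im)
E
```

```text
top [276.1 167.8] [272 165   9   5  17] [0.6455 0.0986 0.1   ]
side [224.1 206.8] [205 190  43  34 568] [ 0.7622 -0.0629  0.0985]
side [292.1 206.9] [287 203  11   9  72] [ 0.6078 -0.1142  0.0985]
side [316.4 211.7] [312 207  10  10  73] [ 0.5472 -0.1159  0.0985]
side [257.8 229. ] [255 225   5   9  28] [ 0.6566 -0.0169  0.0985]
side [337.5 280.2] [327 263  23  37 140] [0.4406 0.0744 0.0985]
side [236.5 269.2] [231 264  12  10  85] [0.6519 0.1115 0.0985]
side [285.6 287.6] [280 283  12  10  90] [0.5362 0.1266 0.0985]
side [347.9 296. ] [346 291   4   9  23] [0.4092 0.1081 0.0985]
BL [0.7231 0.1526 0.085 ]
BR [ 0.7036 -0.1879  0.085 ]
FR [ 0.445  -0.1701  0.085 ]
FL [0.4648 0.1649 0.085 ]
tBL [0.7294 0.2972 0.06  ]
tFL [0.4763 0.3066 0.06  ]
weight knob [ 0.6669 -0.0229  0.131 ]
weight [ 0.6623 -0.0231  0.115 ]
beaker rim [ 0.4782 -0.0258  0.131 ]
s weight knob [ 0.6662 -0.0188  0.131 ]
s beaker rim [ 0.4849 -0.0243  0.131 ]
```

View pics/crop0.png

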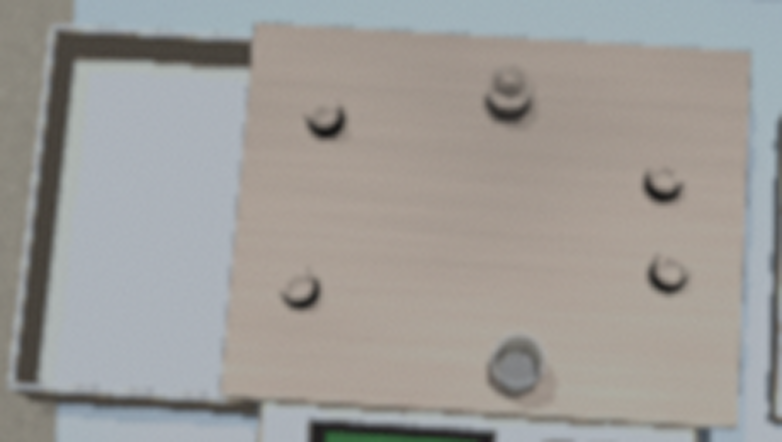

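View pics/crop1.png

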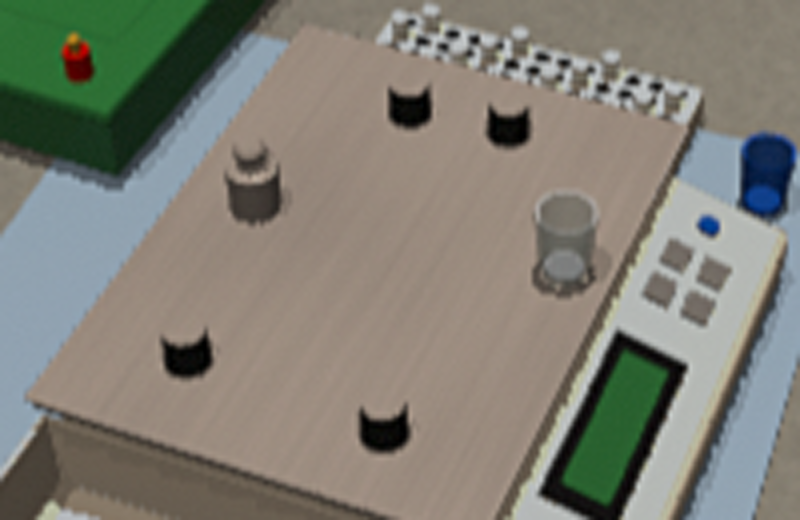

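Both crops agree. There are four black-sided stoppers with light tops, and the weight and beaker are clear of the corridor between them. I'll refine the positions in the scale frame from the foot edges in both views.

```bash
python3 - <<'E'
from h import *
from scipy.spatial.transform import Rotation as R
c=dict(np.load("top0.npz"));s=dict(np.load("side0.npz"))
# pan rect from depth: height map
def pts(c):
    f=240/np.tan(np.radians(float(c["fovy"]))/2);v,u=np.mgrid[:480,:640];d=c["range_z"]
    P=np.stack([(u-c["cx"])/f*d,(v-c["cy"])/f*d,d],-1);return (P-c["view"][:3,3])@c["view"][:3,:3]
W=pts(c);m=((abs(W[...,2]-.085)<.006)&(c["range_z"]>0)).astype(np.uint8)
m=cv2.morphologyEx(m,cv2.MORPH_OPEN,np.ones((5,5)))
n,l,st,_=cv2.connectedComponentsWithStats(m);
k=l[200,320]; print("pan px",st[k])
w=W[l==k][:,:2].astype(np.float32)*1000
r=cv2.minAreaRect(w);print("rect",r)
cor=cv2.boxPoints(r);print(cor)
ctr=np.array(r[0])/1000
e=[cor[(i+1)%4]-cor[i] for i in range(4)];e=max(e,key=lambda a:(np.hypot(*a)>300)*(a[1]))
yaw=np.arctan2(-e[0],e[1]);print("yaw deg",np.degrees(yaw))
np.savez("frame.npz",ctr=ctr,yaw=yaw)
X=np.array([np.cos(yaw),np.sin(yaw)]);Y=np.array([-X[1],X[0]])
sf=lambda p:np.array([(p[:2]-ctr)@X,(p[:2]-ctr)@Y]).round(4)
def foot(c,thr,boxes):
    g=c["pixels"].max(2);cam=-c["view"][:3,:3].T@c["view"][:3,3]
    for (u,v) in boxes:
        mm=g[v-10:v+12,u-10:u+12]<thr
        n,l,st,ce=cv2.connectedComponentsWithStats(mm.astype(np.uint8))
        i=1+np.argmax(st[1:,4]);x,y,wd,h,a=st[i];uu=u-10+x+wd/2-.5;vv=v-10+y+h-.5
        p=ray(c,uu,vv,.085);d=cam[:2]-p[:2];d/=np.hypot(*d);q=p[:2]-.0135*d
        print(uu,vv,"w",wd,"world",q.round(4),"scale",sf(q))
print("top");foot(c,95,[(276,166),(268,215),(376,185),(377,211)])
print("side");foot(s,60,[(237,268),(286,287),(292,207),(316,211)])
for n,u,v in [("A",275.6,164.4),("B",268.2,215),("C",375.3,183.2),("D",376.8,209.4)]: p=ray(c,u,v,.11);print("toptops",n,p.round(4),sf(p))
for n,p in [("weight",(.666,-.021)),("beaker",(.4815,-.025))]:print(n,sf(np.array(p)))
from workcell import get_obs
o=get_obs();M=R.from_quat(o["ee_rot"]).as_matrix();print(M.round(3))
# zone heights: bottle
print("bottle",ray(c,540,200,.1).round(3))
E
```

```text
pan px [  245   137   156   119 15759]
rect ((588.197265625, -8.109451293945312), (340.7967834472656, 260.8812255859375), 86.0879898071289)
[[ 446.43524 -169.21158]
 [ 706.7087  -187.01004]
 [ 729.9593   152.99268]
 [ 469.68585  170.79114]]
yaw deg -3.9120018
top
275.5 170.5 w 10 world [0.6569 0.1058] scale [0.0607 0.1184]
269.0 220.5 w 9 world [0.5387 0.1214] scale [-0.0582  0.1258]
374.5 188.5 w 10 world [ 0.6125 -0.1291] scale [ 0.0325 -0.1191]
375.5 215.5 w 10 world [ 0.5491 -0.131 ] scale [-0.0306 -0.1253]
side
236.5 273.5 w 12 world [0.6601 0.1005] scale [0.0643 0.1133]
285.5 292.5 w 12 world [0.5413 0.1161] scale [-0.0552  0.1207]
292.0 211.5 w 11 world [ 0.6128 -0.1253] scale [ 0.0326 -0.1152]
316.5 216.5 w 10 world [ 0.5502 -0.1271] scale [-0.0298 -0.1213]
toptops A [0.65   0.0988 0.11  ] [0.0543 0.1108]
toptops B [0.5339 0.1135 0.11  ] [-0.0624  0.1176]
toptops C [ 0.6049 -0.1233  0.11  ] [ 0.0245 -0.1138]
toptops D [ 0.5451 -0.1251  0.11  ] [-0.035  -0.1196]
weight [ 0.0785 -0.0076]
beaker [-0.1053 -0.0241]
[[-0.96  -0.     0.28 ]
 [-0.28   0.001 -0.96 ]
 [ 0.    -1.    -0.001]]
bottle [ 0.567 -0.489  0.1  ]
```

Emit:
send_rows(motion=[[20, -0.03, -0.003, -0.0165, 0, -0.12, 0], [20, -0.06, -0.006, -0.033, 0, -0.24, 0], [20, -0.09, -0.01, -0.05, 0, -0.36, 0], [20, -0.12, -0.015, -0.066, 0, -0.48, 0], [20, -0.15, -0.02, -0.083, 0, -0.6, 0], [20, -0.18, -0.02, -0.1, 0, -0.72, 0], [20, -0.21, -0.02, -0.116, 0, -0.84, 0], [20, -0.24, -0.02, -0.132, 0, -0.96, 0], [20, -0.27, -0.02, -0.149, 0, -1.08, 0], [20, -0.3, -0.02, -0.165, 0, -1.218, 0]])

```text
clock: 0.93
position: [0.4176, -0.3561, 0.2123]
ee_rot: [-0.481, 0.519, -0.519, 0.481]
ft_force: [0.5, -0.8, 0.0]
grip_width: 0.204
```

```bash
cat > st.py <<'E'
from workcell import *
import numpy as np
from scipy.spatial.transform import Rotation as R
f=np.load("frame.npz");yaw=float(f["yaw"]);X=np.array([np.cos(yaw),np.sin(yaw)]);Y=np.array([-X[1],X[0]])
def st():
    o=get_obs();M=R.from_quat(o["ee_rot"]).as_matrix();p=np.array(o["position"])
    d=p[:2]-f["ctr"];print("t",round(o["clock"],2),"scale xy",(d@X).round(4),(d@Y).round(4),"z",p[2].round(4),"F",np.round(o["ft_force"],1),"g",round(float(o["grip_width"]),3))
    return o,M,p
def goal(x,y,z):
    o,M,p=st();w=np.r_[f["ctr"]+x*X+y*Y,z]
    Rg=np.c_[np.r_[-Y,0],[0,0,-1],np.r_[X,0]]
    print("shift",(M.T@(w-p)).round(4),"turn",R.from_matrix(M.T@Rg).as_rotvec().round(3))
E
python3 -c "
from st import *
goal(.031,-.154,.15)"
```

```text
t 0.93 scale xy -0.1465 -0.3588 z 0.2123 F [ 0.5 -0.8  0. ] g 0.204
shift [-0.2062  0.0622  0.1759] turn [ 0.    -0.008 -0.   ]
```

Emit:
send_rows(motion=[[20, -0.026, 0, 0.022, 0, 0, 0], [20, -0.052, 0, 0.044, 0, 0, 0], [20, -0.078, 0.01, 0.066, 0, 0, 0], [20, -0.104, 0.02, 0.088, 0, 0, 0], [20, -0.13, 0.03, 0.11, 0, 0, 0], [20, -0.156, 0.04, 0.132, 0, -0.008, 0], [20, -0.182, 0.05, 0.154, 0, -0.008, 0], [20, -0.206, 0.062, 0.176, 0, -0.008, 0], [20, -0.206, 0.062, 0.176, 0, -0.008, 0], [20, -0.206, 0.062, 0.176, 0, -0.008, 0]])

```text
clock: 1.77
position: [0.6094, -0.1642, 0.1489]
ee_rot: [-0.482, 0.518, -0.516, 0.482]
ft_force: [-0.0, -0.4, 0.1]
grip_width: 0.199
```

```bash
cat > look.py <<'E'
import sys
from h import *
from st import *
t=sys.argv[1]
c=camera("top");s=camera("side")
for n,c in(("top",c),("side",s)): np.savez(f"{n}{t}.npz",**c)
c=dict(np.load(f"top{t}.npz"))
a=cv2.resize(c["pixels"][120:270,170:450],(760,407),interpolation=cv2.INTER_CUBIC);b=cv2.resize(s["pixels"][160:400,150:420],(633,562),interpolation=cv2.INTER_CUBIC)
cv2.imwrite(f"pics/t{t}.png",a[:,:,::-1]);cv2.imwrite(f"pics/s{t}.png",b[:,:,::-1])
E
python3 look.py 1; python3 -c "
from st import *
goal(.031,-.154,.090)"
```

```text
t 1.87 scale xy 0.0313 -0.1577 z 0.1502 F [ 0.1 -1.   0.9] g 0.199
shift [-0.0037  0.0602 -0.0003] turn [ 0.001 -0.006  0.001]
```

View pics/t1.png

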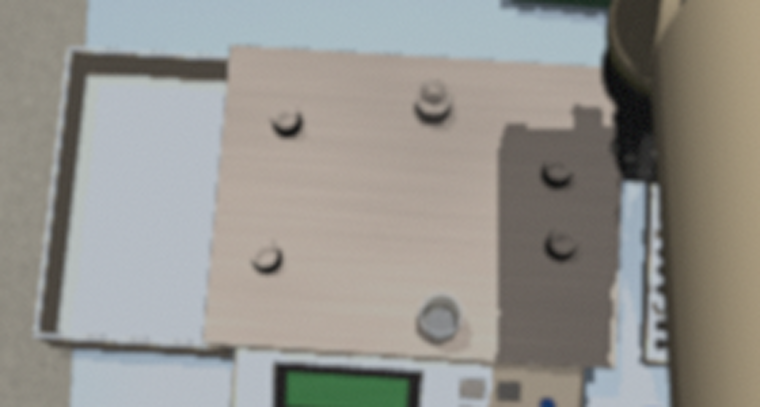

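View pics/s1.png

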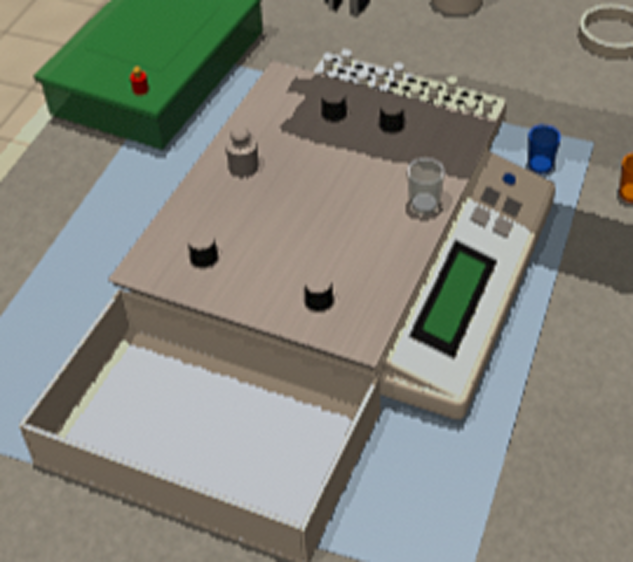

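```bash
python3 - <<'E'
from h import *
s=dict(np.load("side1.npz"))
print(proj(s,[.609,-.1645,.15]),proj(s,[.609,-.1645,.153]))
cv2.imwrite("pics/s1b.png",cv2.resize(s["pixels"][80:230,220:400,::-1],None,fx=4,fy=4,interpolation=cv2.INTER_CUBIC))
E
```

```text
[298.21542378 177.44258101] [298.19598756 176.43918879]
```

View pics/s1b.png

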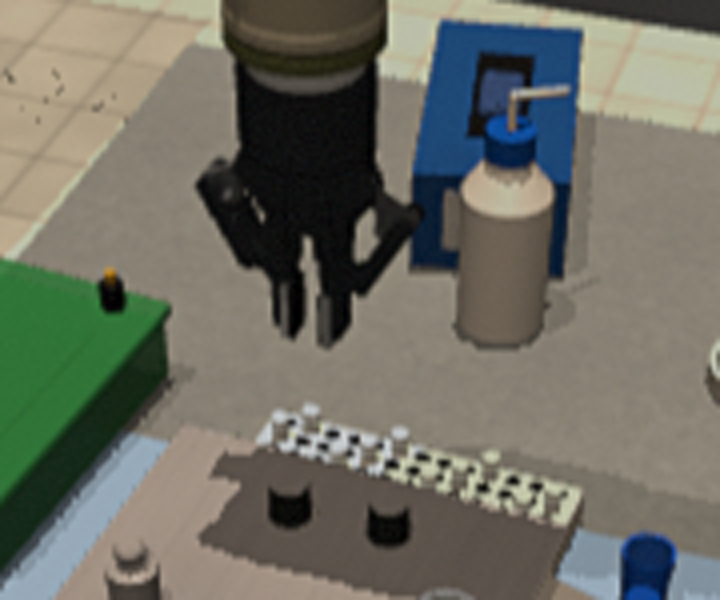

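```bash
python3 - <<'E'
from h import *
s=dict(np.load("side1.npz"))
f=240/np.tan(np.radians(float(s["fovy"]))/2);v,u=np.mgrid[:480,:640];d=s["range_z"]
P=np.stack([(u-s["cx"])/f*d,(v-s["cy"])/f*d,d],-1);W=(P-s["view"][:3,3])@s["view"][:3,:3]
m=(abs(W[...,0]-.609)<.06)&(abs(W[...,1]+.165)<.08)&(W[...,2]>.12)&(W[...,2]<.3)&(d>0)
for a,b in [(.14,.15),(.15,.16),(.16,.17),(.17,.18),(.18,.2),(.2,.23)]:
    q=m&(W[...,2]>a)&(W[...,2]<b);w=W[q]
    if len(w): print(a,b,len(w),w.min(0).round(3),w.max(0).round(3), u[q].min(),u[q].max(),v[q].min(),v[q].max())
E
```

```text
0.18 0.2 47 [ 0.588 -0.179  0.189] [ 0.632 -0.151  0.2  ] 288 307 157 167
0.2 0.23 176 [ 0.588 -0.174  0.2  ] [ 0.632 -0.151  0.23 ] 287 307 147 163
```

Emit:
send_rows(motion=[[20, 0, 0.008, 0, 0, -0.006, 0], [20, -0.001, 0.016, 0, 0, -0.006, 0], [20, -0.002, 0.024, 0, 0, -0.006, 0], [20, -0.003, 0.032, 0, 0, -0.006, 0], [20, -0.003, 0.04, 0, 0, -0.006, 0], [20, -0.003, 0.048, 0, 0, -0.006, 0], [20, -0.003, 0.048, 0, 0, -0.006, 0]])

```text
clock: 2.45
position: [0.6082, -0.1637, 0.1002]
ee_rot: [-0.483, 0.518, -0.516, 0.482]
ft_force: [-1.3, 0.3, -1.0]
grip_width: 0.2
```

```bash
cat > tip.py <<'E'
import sys
from h import *
from st import *
import subprocess
def tips(t,px,py):
    s=dict(np.load(f"side{t}.npz"))
    f=240/np.tan(np.radians(float(s["fovy"]))/2);v,u=np.mgrid[:480,:640];d=s["range_z"]
    P=np.stack([(u-s["cx"])/f*d,(v-s["cy"])/f*d,d],-1);W=(P-s["view"][:3,3])@s["view"][:3,:3]
    m=(abs(W[...,0]-px)<.05)&(abs(W[...,1]-py)<.05)&(W[...,2]>.089)&(W[...,2]<.3)&(d>0)&(s["pixels"].max(2)<70)
    w=W[m];print("tip zmin",np.sort(w[:,2])[:6].round(4)); w=w[w[:,2]<w[:,2].min()+.03];print(w.min(0).round(4),w.max(0).round(4))
if __name__=="__main__":
    o,M,p=st();tips(sys.argv[1],p[0],p[1])
E
python3 - <<'E'
from tip import *
tips("0",.175,-.6)
E
python3 look.py 2; python3 tip.py 2;python3 -c "
from h import *
s=dict(np.load('side2.npz'));cv2.imwrite('pics/s2b.png',cv2.resize(s['pixels'][110:230,220:380,::-1],None,fx=4,fy=4,interpolation=cv2.INTER_CUBIC))
print(proj(s,[.609,-.161,.10]))"
```

```text
tip zmin [0.2432 0.244  0.2449 0.245  0.2452 0.246 ]
[ 0.1522 -0.6481  0.2432] [ 0.2011 -0.55    0.2732]
t 2.55 scale xy 0.0315 -0.1538 z 0.1021 F [0.1 0.6 0.7] g 0.205
tip zmin [0.0891 0.0895 0.0905 0.0913 0.0916 0.0919]
[ 0.5595 -0.1271  0.0891] [ 0.6225 -0.1138  0.1083]
[298.06441691 194.50186152]
```

View pics/s2b.png

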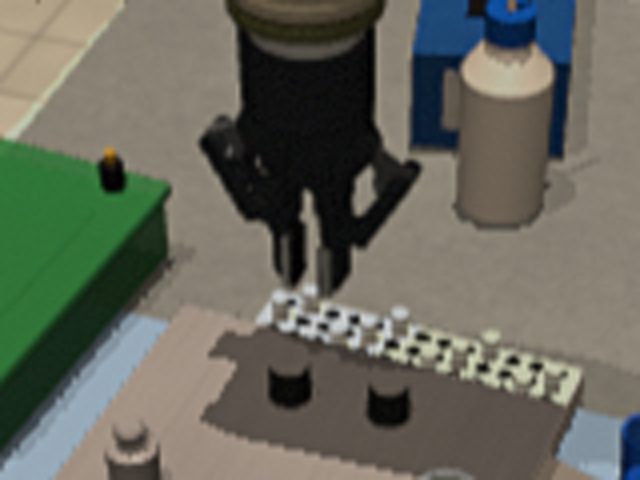

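The fingertips appear about 36 mm above the reported TCP. Row 182 was seen against 194 expected, and depth gave a tip z of 0.188 against 0.150 reported. At the start it was also offset (0.243 against 0.192, with 13 mm of that from the open swing). The xy position agrees, so I'll go by the camera and descend in steps with force checks.

Emit:
send_rows(motion=[[20, 0, 0.006, 0, 0, 0, 0], [20, 0, 0.012, 0, 0, 0, 0], [20, 0, 0.018, 0, 0, 0, 0], [20, 0, 0.024, 0, 0, 0, 0], [20, 0, 0.03, 0, 0, 0, 0], [20, 0, 0.035, 0, 0, 0, 0], [20, 0, 0.035, 0, 0, 0, 0]])

```text
clock: 3.13
position: [0.6086, -0.1636, 0.0659]
ee_rot: [-0.483, 0.517, -0.516, 0.482]
ft_force: [-0.2, 0.4, 0.7]
grip_width: 0.197
```

```bash
python3 look.py 3; python3 -c "
from st import *
from h import *
st()
s=dict(np.load('side3.npz'));cv2.imwrite('pics/s3b.png',cv2.resize(s['pixels'][130:230,240:360,::-1],None,fx=6,fy=6,interpolation=cv2.INTER_CUBIC))
for z in (.085,.09,.1,.11): print(z,proj(s,[.608,-.150,z]))
f=240/np.tan(np.radians(float(s['fovy']))/2);v,u=np.mgrid[:480,:640];d=s['range_z']
P=np.stack([(u-s['cx'])/f*d,(v-s['cy'])/f*d,d],-1);W=(P-s['view'][:3,3])@s['view'][:3,:3]
for uu in (289,291,293,295,298,301,303): print(uu,[(r,W[r,uu].round(3).tolist()) for r in range(190,204,2)])
"
```

```text
t 3.23 scale xy 0.0316 -0.1538 z 0.0672 F [0.3 0.1 0.4] g 0.196
0.085 [297.08237184 201.98838629]
0.09 [297.04756783 200.4371827 ]
0.1 [296.97733865 197.30709021]
0.11 [296.90626884 194.13953166]
289 [(190, [0.668, -0.253, 0.028]), (192, [0.641, -0.182, 0.083]), (194, [0.638, -0.173, 0.085]), (196, [0.635, -0.165, 0.085]), (198, [0.633, -0.16, 0.083]), (200, [0.63, -0.153, 0.083]), (202, [0.626, -0.141, 0.088])]
291 [(190, [0.624, -0.153, 0.117]), (192, [0.625, -0.155, 0.108]), (194, [0.633, -0.174, 0.085]), (196, [0.63, -0.168, 0.084]), (198, [0.628, -0.16, 0.085]), (200, [0.625, -0.152, 0.085]), (202, [0.621, -0.142, 0.088])]
293 [(190, [0.619, -0.154, 0.117]), (192, [0.62, -0.154, 0.111]), (194, [0.628, -0.177, 0.084]), (196, [0.625, -0.169, 0.085]), (198, [0.623, -0.161, 0.085]), (200, [0.62, -0.153, 0.086]), (202, [0.617, -0.145, 0.087])]
295 [(190, [0.619, -0.166, 0.108]), (192, [0.65, -0.252, 0.027]), (194, [0.623, -0.177, 0.085]), (196, [0.621, -0.171, 0.085]), (198, [0.619, -0.165, 0.083]), (200, [0.615, -0.156, 0.085]), (202, [0.613, -0.149, 0.084])]
298 [(190, [0.645, -0.262, 0.027]), (192, [0.642, -0.251, 0.03]), (194, [0.633, -0.227, 0.044]), (196, [0.614, -0.173, 0.085]), (198, [0.611, -0.166, 0.085]), (200, [0.61, -0.163, 0.08]), (202, [0.606, -0.152, 0.084])]
301 [(190, [0.597, -0.15, 0.126]), (192, [0.597, -0.15, 0.119]), (194, [0.597, -0.149, 0.114]), (196, [0.607, -0.176, 0.084]), (198, [0.603, -0.166, 0.087]), (200, [0.602, -0.161, 0.084]), (202, [0.598, -0.152, 0.086])]
303 [(190, [0.594, -0.156, 0.122]), (192, [0.593, -0.152, 0.119]), (194, [0.596, -0.16, 0.106]), (196, [0.601, -0.176, 0.086]), (198, [0.6, -0.171, 0.083]), (200, [0.597, -0.163, 0.084]), (202, [0.594, -0.154, 0.085])]
```

View pics/s3b.png

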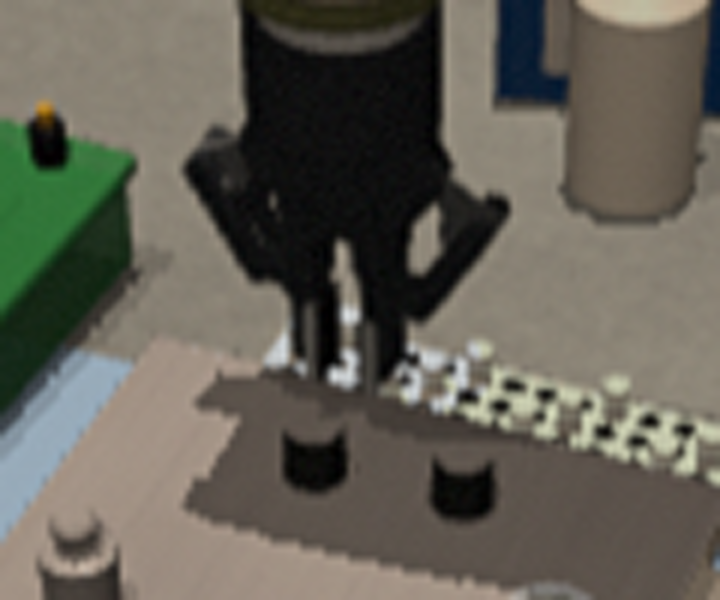

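Emit:
send_rows(motion=[[20, 0, 0.004, 0, 0, 0, 0], [20, 0, 0.008, 0, 0, 0, 0], [20, 0, 0.012, 0, 0, 0, 0], [20, 0, 0.012, 0, 0, 0, 0]])

```text
clock: 3.57
position: [0.6088, -0.1637, 0.0544]
ee_rot: [-0.483, 0.517, -0.516, 0.482]
ft_force: [-0.4, 1.2, -0.7]
grip_width: 0.199
```

```bash
python3 look.py 4; python3 -c "
from st import *
from h import *
st()
s=dict(np.load('side4.npz'));cv2.imwrite('pics/s4b.png',cv2.resize(s['pixels'][150:230,250:350,::-1],None,fx=7,fy=7,interpolation=cv2.INTER_CUBIC))
f=240/np.tan(np.radians(float(s['fovy']))/2);v,u=np.mgrid[:480,:640];d=s['range_z']
P=np.stack([(u-s['cx'])/f*d,(v-s['cy'])/f*d,d],-1);W=(P-s['view'][:3,3])@s['view'][:3,:3]
for uu in (291,293,301,303): print(uu,[(r,W[r,uu].round(3).tolist()) for r in range(192,204)])
"
```

```text
t 3.67 scale xy 0.0315 -0.1538 z 0.0552 F [-0.1 -0.5 -0.1] g 0.197
291 [(192, [0.625, -0.155, 0.108]), (193, [0.624, -0.152, 0.108]), (194, [0.624, -0.152, 0.104]), (195, [0.624, -0.152, 0.101]), (196, [0.624, -0.151, 0.099]), (197, [0.629, -0.164, 0.084]), (198, [0.628, -0.161, 0.084]), (199, [0.626, -0.156, 0.085]), (200, [0.624, -0.15, 0.087]), (201, [0.623, -0.149, 0.085]), (202, [0.622, -0.144, 0.086]), (203, [0.621, -0.141, 0.085])]
293 [(192, [0.619, -0.152, 0.112]), (193, [0.62, -0.156, 0.106]), (194, [0.619, -0.152, 0.106]), (195, [0.62, -0.154, 0.101]), (196, [0.619, -0.151, 0.1]), (197, [0.62, -0.155, 0.094]), (198, [0.624, -0.164, 0.082]), (199, [0.621, -0.157, 0.086]), (200, [0.618, -0.148, 0.09]), (201, [0.62, -0.154, 0.082]), (202, [0.618, -0.149, 0.083]), (203, [0.617, -0.144, 0.084])]
301 [(192, [0.598, -0.152, 0.118]), (193, [0.598, -0.151, 0.115]), (194, [0.599, -0.155, 0.109]), (195, [0.597, -0.15, 0.11]), (196, [0.598, -0.152, 0.105]), (197, [0.598, -0.152, 0.102]), (198, [0.598, -0.15, 0.1]), (199, [0.598, -0.151, 0.096]), (200, [0.601, -0.16, 0.085]), (201, [0.6, -0.155, 0.086]), (202, [0.599, -0.154, 0.084]), (203, [0.599, -0.152, 0.082])]
303 [(192, [0.594, -0.154, 0.117]), (193, [0.595, -0.158, 0.111]), (194, [0.594, -0.156, 0.109]), (195, [0.594, -0.153, 0.108]), (196, [0.595, -0.157, 0.102]), (197, [0.594, -0.155, 0.1]), (198, [0.595, -0.159, 0.094]), (199, [0.598, -0.165, 0.086]), (200, [0.597, -0.163, 0.084]), (201, [0.595, -0.157, 0.086]), (202, [0.594, -0.156, 0.084]), (203, [0.593, -0.151, 0.085])]
```

View pics/s4b.png

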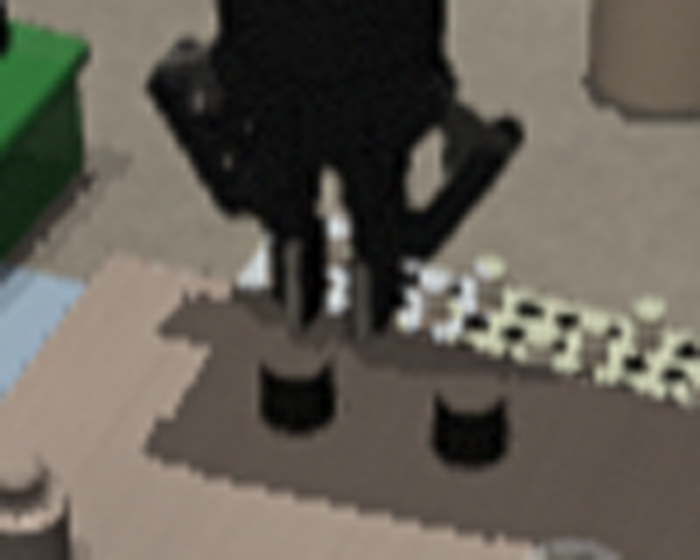

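Emit:
send_rows(motion=[[20, 0, 0.003, 0, 0, 0, 0], [20, -0.004, 0.003, 0, 0, 0, 0], [20, -0.008, 0.003, 0, 0, 0, 0], [20, -0.012, 0.003, 0, 0, 0, 0], [20, -0.016, 0.003, 0, 0, 0, 0], [20, -0.02, 0.003, 0, 0, 0, 0], [20, -0.025, 0.003, -0.001, 0, 0, 0], [20, -0.03, 0.003, -0.002, 0, 0, 0], [20, -0.035, 0.003, -0.003, 0, 0, 0], [20, -0.04, 0.003, -0.004, 0, 0, 0]])

```text
clock: 4.5
position: [0.608, -0.123, 0.0525]
ee_rot: [0.483, -0.517, 0.517, -0.483]
ft_force: [-0.2, -0.9, 1.3]
grip_width: 0.202
```

```bash
python3 look.py 5; python3 -c "
from st import *
from h import *
st()
s=dict(np.load('side5.npz'));cv2.imwrite('pics/s5b.png',cv2.resize(s['pixels'][150:250,250:370,::-1],None,fx=6,fy=6,interpolation=cv2.INTER_CUBIC))
"
```

```text
t 4.6 scale xy 0.0276 -0.1124 z 0.0525 F [ 0.7  0.6 -0. ] g 0.2
```

View pics/s5b.png

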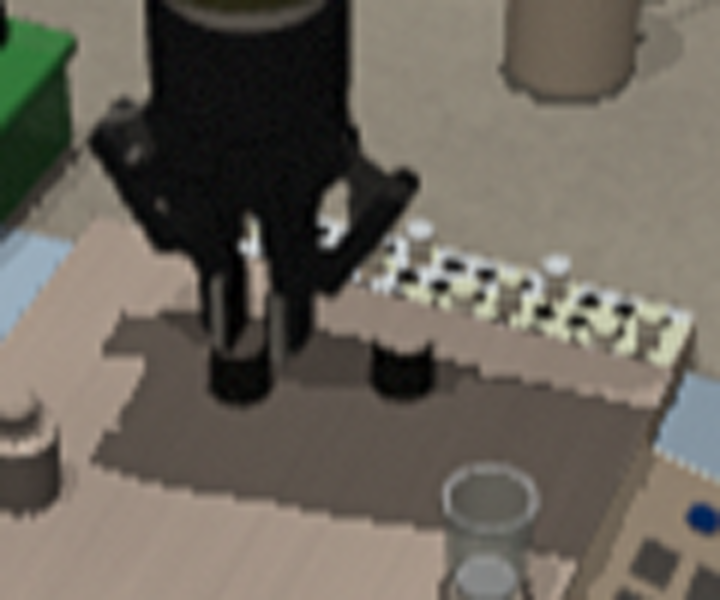

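Emit:
send_rows(motion=[[20, -0.006, 0, -0.0015, 0, 0, 0], [20, -0.014, 0, -0.004, 0, 0, 0], [20, -0.022, 0, -0.0065, 0, 0, 0], [20, -0.03, 0, -0.009, 0, 0, 0], [20, -0.038, 0, -0.0115, 0, 0, 0], [20, -0.046, 0, -0.014, 0, 0, 0], [20, -0.054, 0, -0.0165, 0, 0, 0], [20, -0.062, 0, -0.019, 0, 0, 0], [20, -0.07, 0, -0.0215, 0, 0, 0], [20, -0.078, 0, -0.024, 0, 0, 0]])

```text
clock: 5.43
position: [0.5892, -0.0433, 0.0524]
ee_rot: [0.483, -0.517, 0.517, -0.483]
ft_force: [0.5, -0.1, -0.6]
grip_width: 0.204
```

```bash
python3 look.py 6; python3 -c "
from st import *
st()"
```

```text
t 5.53 scale xy 0.0033 -0.0338 z 0.0525 F [-0.1 -0.5  0.6] g 0.202
```

View pics/s6.png

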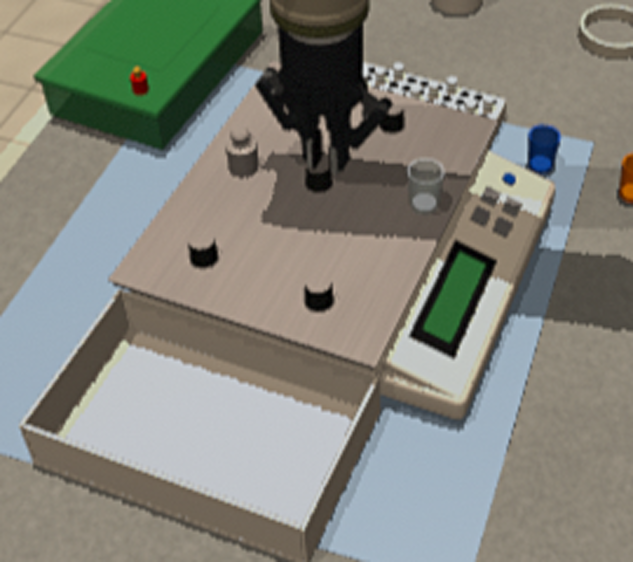

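Emit:
send_rows(motion=[[20, -0.007, 0, 0, 0, 0, 0], [20, -0.015, 0, 0, 0, 0, 0], [20, -0.023, 0, 0, 0, 0, 0], [20, -0.031, 0, 0, 0, 0, 0], [20, -0.039, 0, 0, 0, 0, 0], [20, -0.047, 0, 0, 0, 0, 0], [20, -0.055, 0, 0, 0, 0, 0], [20, -0.063, 0, 0, 0, 0, 0], [20, -0.071, 0, 0, 0, 0, 0], [20, -0.079, 0, 0, 0, 0, 0]])

```text
clock: 6.37
position: [0.5948, 0.0355, 0.0524]
ee_rot: [0.483, -0.517, 0.517, -0.483]
ft_force: [0.1, -0.5, -0.5]
grip_width: 0.198
```

Emit:
send_rows(motion=[[20, -0.008, 0, 0, 0, 0, 0], [20, -0.016, 0, 0, 0, 0, 0], [20, -0.024, 0, 0, 0, 0, 0], [20, -0.032, 0, 0, 0, 0, 0], [20, -0.04, 0, 0, 0, 0, 0], [20, -0.048, 0, 0, 0, 0, 0], [20, -0.056, 0, 0, 0, 0, 0], [20, -0.064, 0, 0, 0, 0, 0], [20, -0.072, 0, 0, 0, 0, 0], [20, -0.08, 0, 0, 0, 0, 0]])

```text
clock: 7.2
position: [0.6003, 0.1153, 0.0524]
ee_rot: [0.483, -0.517, 0.517, -0.483]
ft_force: [-0.6, -0.0, 0.3]
grip_width: 0.196
```

Emit:
send_rows(motion=[[20, -0.007, 0, 0, 0, 0, 0], [20, -0.014, 0, 0, 0, 0, 0], [20, -0.021, 0, 0, 0, 0, 0], [20, -0.028, 0, 0, 0, 0, 0], [20, -0.035, 0, 0, 0, 0, 0], [20, -0.042, 0, 0, 0, 0, 0], [20, -0.045, 0, 0, 0, 0, 0]])

```text
clock: 7.78
position: [0.6031, 0.1609, 0.0524]
ee_rot: [-0.483, 0.517, -0.516, 0.483]
ft_force: [-0.6, 1.1, -0.1]
grip_width: 0.201
```

```bash
python3 look.py 7; python3 -c "
from st import *
st()"
```

```text
t 7.88 scale xy 0.0034 0.1691 z 0.0524 F [ 0.2  0.3 -0.3] g 0.202
```

View pics/s7.png

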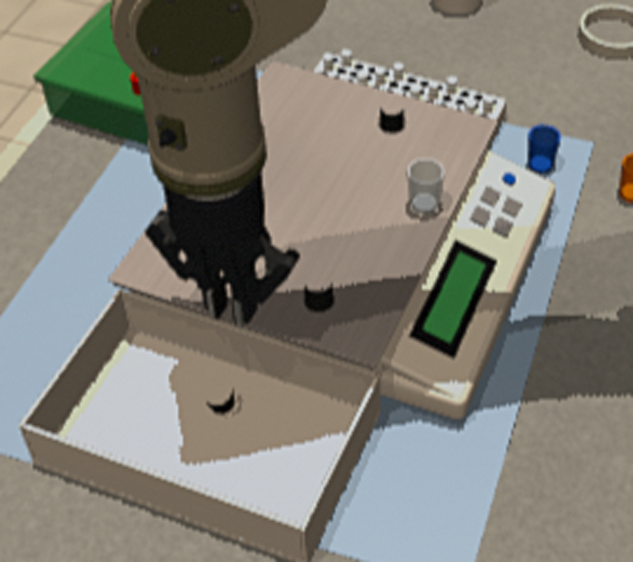

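The first stopper is in the tray. In the crop it lies at about (222,403), and the beaker and the other stoppers are undisturbed. Next is the back-left stopper, at scale (0.0625, 0.116).

Emit:
send_rows(motion=[[20, 0, -0.025, 0, 0, 0, 0], [20, 0, -0.05, 0, 0, 0, 0], [20, 0.02, -0.05, 0.014, 0, 0, 0], [20, 0.04, -0.05, 0.028, 0, 0, 0], [20, 0.065, -0.05, 0.044, 0, 0, 0], [20, 0.09, -0.05, 0.059, 0, 0, 0], [20, 0.09, -0.05, 0.059, 0, 0, 0], [20, 0.09, -0.035, 0.059, 0, 0, 0], [20, 0.09, -0.02, 0.059, 0, 0, 0], [20, 0.09, -0.02, 0.059, 0, 0, 0]])

```text
clock: 8.72
position: [0.6543, 0.0645, 0.0693]
ee_rot: [-0.484, 0.518, -0.516, 0.481]
ft_force: [-0.6, -1.2, -0.7]
grip_width: 0.199
```

```bash
python3 look.py 8; python3 -c "
from st import *
goal(.0625,.08,.052)"
```

```text
t 8.82 scale xy 0.0623 0.0778 z 0.0722 F [0.6 0.3 0.9] g 0.198
shift [-0.0022  0.0202  0.0002] turn [ 0.001 -0.     0.   ]
```

View pics/s8.png

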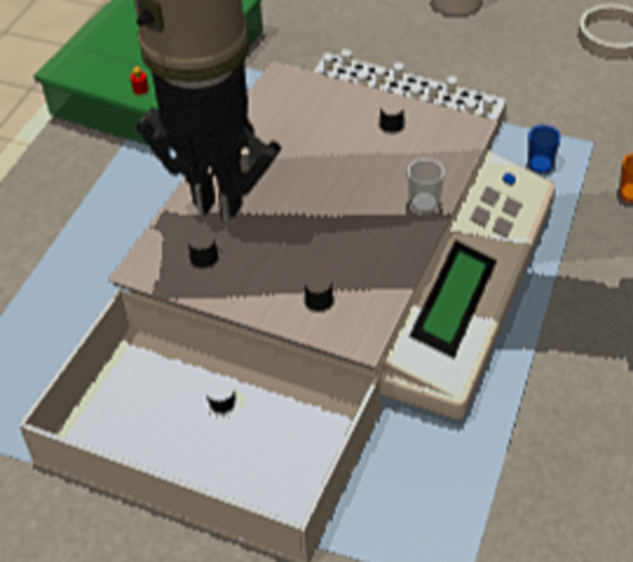

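Emit:
send_rows(motion=[[20, 0, 0.007, 0, 0, 0, 0], [20, 0, 0.014, 0, 0, 0, 0], [20, 0, 0.02, 0, 0, 0, 0], [20, -0.003, 0.02, 0, 0, 0, 0], [20, -0.007, 0.02, 0, 0, 0, 0], [20, -0.011, 0.02, 0, 0, 0, 0], [20, -0.015, 0.02, 0, 0, 0, 0], [20, -0.019, 0.02, 0, 0, 0, 0], [20, -0.024, 0.02, 0, 0, 0, 0], [20, -0.029, 0.02, 0, 0, 0, 0]])

```text
clock: 9.65
position: [0.6581, 0.0951, 0.0526]
ee_rot: [0.483, -0.517, 0.517, -0.483]
ft_force: [0.6, -1.0, -0.3]
grip_width: 0.2
```

```bash
python3 look.py 9; python3 -c "
from st import *
goal(.0625,.17,.052)"
```

```text
t 9.75 scale xy 0.0624 0.1088 z 0.0526 F [-0.8  0.6 -0.6] g 0.196
shift [-0.0612  0.0006  0.0002] turn [-0.     0.002 -0.001]
```

View pics/s9.png

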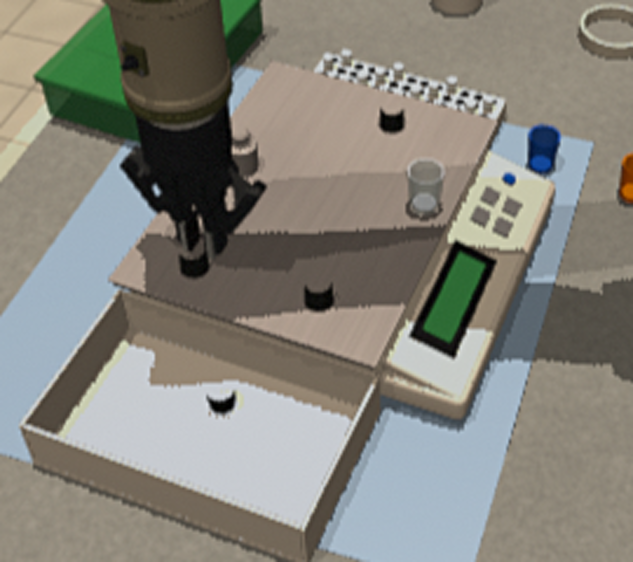

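Emit:
send_rows(motion=[[20, -0.007, 0, 0, 0, 0, 0], [20, -0.014, 0, 0, 0, 0, 0], [20, -0.021, 0, 0, 0, 0, 0], [20, -0.028, 0, 0, 0, 0, 0], [20, -0.035, 0, 0, 0, 0, 0], [20, -0.042, 0, 0, 0, 0, 0], [20, -0.049, 0, 0, 0, 0, 0], [20, -0.056, 0, 0, 0, 0, 0], [20, -0.062, 0, 0, 0, 0, 0], [20, -0.062, 0, 0, 0, 0, 0]])

```text
clock: 10.58
position: [0.6619, 0.1586, 0.0524]
ee_rot: [-0.483, 0.517, -0.516, 0.483]
ft_force: [0.1, 0.3, -0.3]
grip_width: 0.201
```

```bash
python3 look.py 10; python3 -c "
from st import *
goal(-.057,.084,.102)"
```

```text
t 10.68 scale xy 0.0626 0.1694 z 0.0523 F [ 0.  -0.7  0.4] g 0.203
shift [ 0.0853 -0.0497 -0.1196] turn [0.    0.001 0.   ]
```

View pics/s10.png

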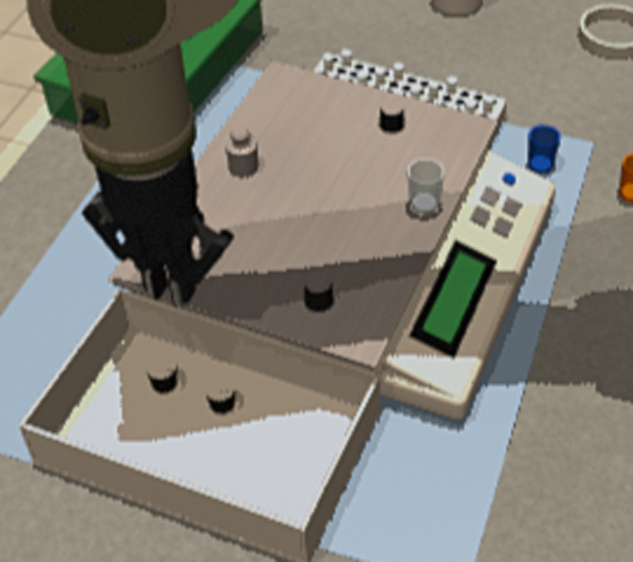

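Two stoppers are in, at about (163,378) and (222,401). Next is the front-left one, at scale (-0.057, 0.123).

Emit:
send_rows(motion=[[20, 0, -0.025, 0, 0, 0, 0], [20, 0, -0.05, 0, 0, 0, 0], [20, 0.02, -0.05, -0.028, 0, 0, 0], [20, 0.042, -0.05, -0.058, 0, 0, 0], [20, 0.064, -0.05, -0.088, 0, 0, 0], [20, 0.085, -0.05, -0.12, 0, 0, 0], [20, 0.085, -0.05, -0.12, 0, 0, 0], [20, 0.085, -0.035, -0.12, 0, 0, 0], [20, 0.085, -0.02, -0.12, 0, 0, 0], [20, 0.085, -0.02, -0.12, 0, 0, 0]])

```text
clock: 11.52
position: [0.5352, 0.0785, 0.0703]
ee_rot: [-0.483, 0.517, -0.517, 0.481]
ft_force: [0.3, -0.5, -0.7]
grip_width: 0.199
```

```bash
python3 look.py 11; python3 -c "
from st import *
goal(-.057,.084,.052)"
```

```text
t 11.62 scale xy -0.0575 0.0838 z 0.0725 F [-0.1  0.1  1.5] g 0.2
shift [-0.0002  0.0205  0.0005] turn [ 0.001 -0.     0.   ]
```

View pics/s11.png

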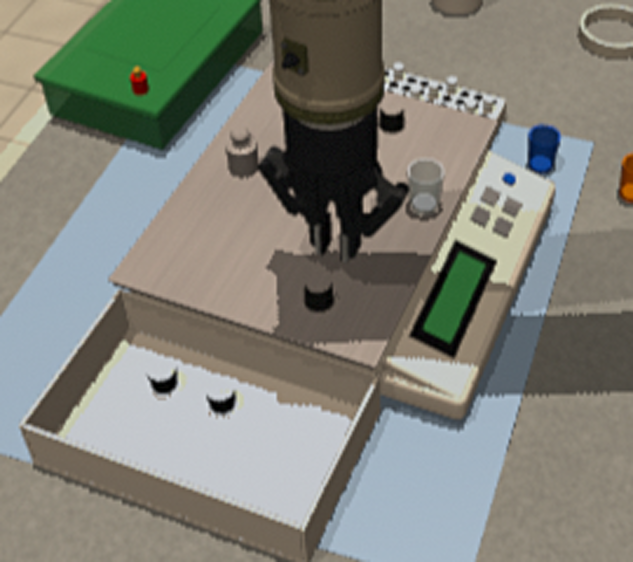

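Emit:
send_rows(motion=[[20, 0, 0.007, 0, 0, 0, 0], [20, 0, 0.014, 0, 0, 0, 0], [20, 0, 0.02, 0, 0, 0, 0], [20, -0.003, 0.02, 0, 0, 0, 0], [20, -0.007, 0.02, 0, 0, 0, 0], [20, -0.011, 0.02, 0, 0, 0, 0], [20, -0.015, 0.02, 0, 0, 0, 0], [20, -0.019, 0.02, 0, 0, 0, 0], [20, -0.024, 0.02, 0, 0, 0, 0], [20, -0.029, 0.02, 0, 0, 0, 0]])

```text
clock: 12.45
position: [0.5388, 0.1092, 0.0526]
ee_rot: [0.483, -0.517, 0.517, -0.483]
ft_force: [-0.2, -1.0, 0.5]
grip_width: 0.204
```

```bash
python3 look.py 12; python3 -c "
from st import *
goal(-.057,.17,.052)"
```

```text
t 12.55 scale xy -0.0575 0.1144 z 0.0526 F [0.4 0.  0.1] g 0.197
shift [-0.0556  0.0006  0.0006] turn [-0.     0.002 -0.   ]
```

View pics/s12.png

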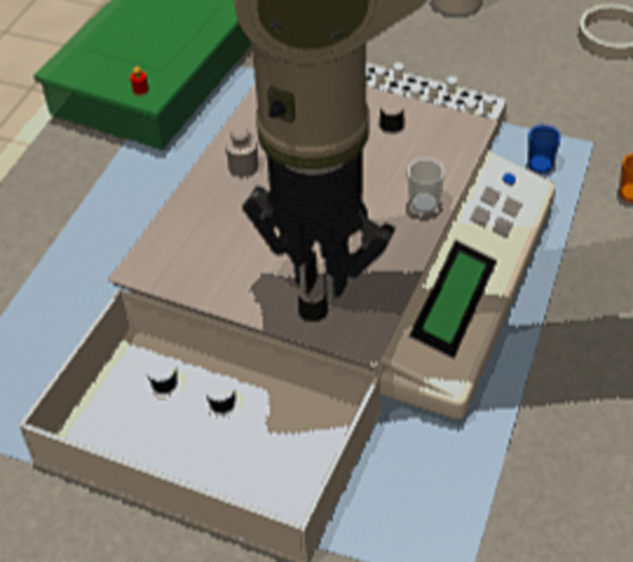

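Emit:
send_rows(motion=[[20, -0.007, 0, 0, 0, 0, 0], [20, -0.014, 0, 0, 0, 0, 0], [20, -0.021, 0, 0, 0, 0, 0], [20, -0.028, 0, 0, 0, 0, 0], [20, -0.035, 0, 0, 0, 0, 0], [20, -0.042, 0, 0, 0, 0, 0], [20, -0.049, 0, 0, 0, 0, 0], [20, -0.056, 0, 0, 0, 0, 0], [20, -0.057, 0, 0, 0, 0, 0]])

```text
clock: 13.3
position: [0.5424, 0.1675, 0.0524]
ee_rot: [-0.483, 0.517, -0.516, 0.483]
ft_force: [-0.7, 0.4, 0.8]
grip_width: 0.199
```

```bash
python3 look.py 13; python3 -c "
from st import *
goal(-.03,-.158,.13)"
```

```text
t 13.4 scale xy -0.0575 0.1706 z 0.0523 F [-0.4 -1.   0.4] g 0.196
shift [ 0.3287 -0.0777  0.0272] turn [ 0.     0.001 -0.   ]
```

View pics/s13.png

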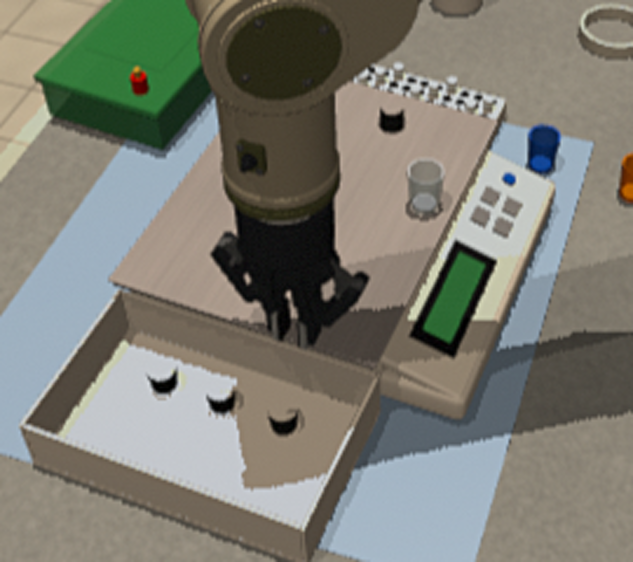

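Three stoppers are in. The last one is at scale (-0.030, -0.123).

Emit:
send_rows(motion=[[20, 0, -0.025, 0, 0, 0, 0], [20, 0, -0.055, 0.01, 0, 0, 0], [20, 0.02, -0.08, 0.027, 0, 0, 0], [20, 0.05, -0.08, 0.027, 0, 0, 0], [20, 0.085, -0.08, 0.027, 0, 0, 0], [20, 0.12, -0.08, 0.027, 0, 0, 0], [20, 0.155, -0.08, 0.027, 0, 0, 0], [20, 0.19, -0.08, 0.027, 0, 0, 0], [20, 0.225, -0.08, 0.027, 0, 0, 0], [20, 0.26, -0.08, 0.027, 0, 0, 0]])

```text
clock: 14.23
position: [0.5512, -0.0981, 0.1326]
ee_rot: [0.483, -0.517, 0.517, -0.482]
ft_force: [1.5, 0.6, 0.4]
grip_width: 0.204
```

Emit:
send_rows(motion=[[20, 0.025, 0, 0, 0, 0, 0], [20, 0.05, 0, 0, 0, 0, 0], [20, 0.069, 0, 0, 0, 0, 0], [20, 0.069, 0, 0, 0, 0, 0], [20, 0.069, 0.02, 0, 0, 0, 0], [20, 0.069, 0.04, 0, 0, 0, 0], [20, 0.069, 0.055, 0, 0, 0, 0], [20, 0.069, 0.055, 0, 0, 0, 0]])

```text
clock: 14.9
position: [0.5449, -0.164, 0.0743]
ee_rot: [-0.484, 0.518, -0.515, 0.482]
ft_force: [-0.8, -0.2, -0.5]
grip_width: 0.199
```

```bash
python3 look.py 14; python3 -c "
from st import *
goal(-.03,-.158,.052)"
```

```text
t 15.0 scale xy -0.0305 -0.1587 z 0.0775 F [0.8 1.1 0.1] g 0.2
shift [-0.0007  0.0255  0.0005] turn [ 0.001  0.    -0.   ]
```

View pics/s14.png

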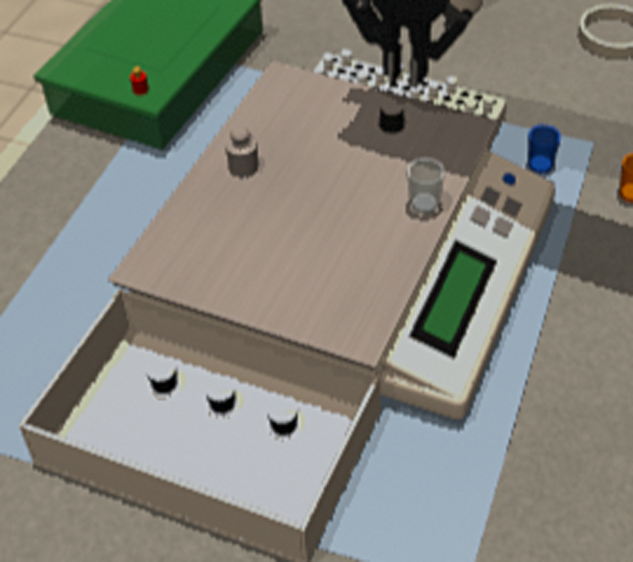

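Emit:
send_rows(motion=[[20, 0, 0.009, 0, 0, 0, 0], [20, 0, 0.018, 0, 0, 0, 0], [20, 0, 0.025, 0, 0, 0, 0], [20, -0.003, 0.025, 0, 0, 0, 0], [20, -0.007, 0.025, 0, 0, 0, 0], [20, -0.011, 0.025, 0, 0, 0, 0], [20, -0.015, 0.025, 0, 0, 0, 0], [20, -0.02, 0.025, 0.0005, 0, 0, 0], [20, -0.026, 0.025, 0.001, 0, 0, 0], [20, -0.032, 0.025, 0.0015, 0, 0, 0]])

```text
clock: 15.83
position: [0.551, -0.132, 0.0526]
ee_rot: [0.483, -0.517, 0.517, -0.483]
ft_force: [0.6, 0.2, 1.0]
grip_width: 0.204
```

```bash
python3 look.py 15; python3 -c "
from st import *
st()"
```

```text
t 15.93 scale xy -0.0286 -0.1252 z 0.0526 F [0.2 0.3 0.5] g 0.199
```

View pics/s15.png

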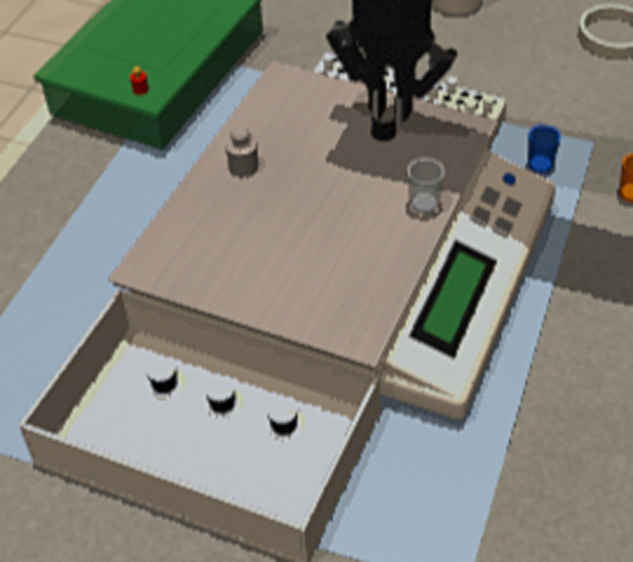

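Emit:
send_rows(motion=[[20, -0.006, 0, 0.001, 0, 0, 0], [20, -0.014, 0, 0.002, 0, 0, 0], [20, -0.022, 0, 0.003, 0, 0, 0], [20, -0.03, 0, 0.004, 0, 0, 0], [20, -0.038, 0, 0.005, 0, 0, 0], [20, -0.046, 0, 0.006, 0, 0, 0], [20, -0.054, 0, 0.006, 0, 0, 0], [20, -0.062, 0, 0.006, 0, 0, 0], [20, -0.07, 0, 0.006, 0, 0, 0], [20, -0.078, 0, 0.006, 0, 0, 0]])

```text
clock: 16.77
position: [0.5621, -0.0545, 0.0524]
ee_rot: [0.483, -0.517, 0.517, -0.483]
ft_force: [-0.4, -0.3, 0.2]
grip_width: 0.198
```

Emit:
send_rows(motion=[[20, -0.008, 0, 0, 0, 0, 0], [20, -0.016, 0, 0, 0, 0, 0], [20, -0.024, 0, 0, 0, 0, 0], [20, -0.032, 0, 0, 0, 0, 0], [20, -0.04, 0, 0, 0, 0, 0], [20, -0.048, 0, 0, 0, 0, 0], [20, -0.056, 0, 0, 0, 0, 0], [20, -0.064, 0, 0, 0, 0, 0], [20, -0.072, 0, 0, 0, 0, 0], [20, -0.08, 0, 0, 0, 0, 0]])

```text
clock: 17.6
position: [0.5676, 0.0253, 0.0524]
ee_rot: [0.483, -0.517, 0.517, -0.483]
ft_force: [0.1, -0.4, 0.8]
grip_width: 0.197
```

```bash
python3 look.py 16; python3 -c "
from st import *
goal(-.0225,.171,.052)"
```

```text
t 17.7 scale xy -0.023 0.0332 z 0.0525 F [0.1 0.1 0.3] g 0.201
shift [-0.1378  0.0006  0.0008] turn [-0.     0.002 -0.001]
```

View pics/s16.png

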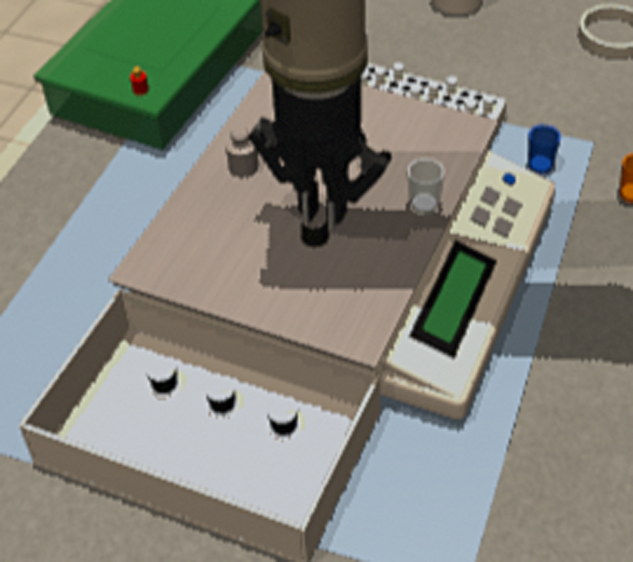

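Emit:
send_rows(motion=[[20, -0.007, 0, 0, 0, 0, 0], [20, -0.015, 0, 0, 0, 0, 0], [20, -0.023, 0, 0, 0, 0, 0], [20, -0.031, 0, 0, 0, 0, 0], [20, -0.039, 0, 0, 0, 0, 0], [20, -0.047, 0, 0, 0, 0, 0], [20, -0.055, 0, 0, 0, 0, 0], [20, -0.063, 0, 0, 0, 0, 0], [20, -0.071, 0, 0, 0, 0, 0], [20, -0.079, 0, 0, 0, 0, 0]])

```text
clock: 18.53
position: [0.573, 0.1042, 0.0524]
ee_rot: [0.483, -0.517, 0.517, -0.483]
ft_force: [0.0, -0.5, -0.2]
grip_width: 0.2
```

Emit:
send_rows(motion=[[20, -0.008, 0, 0, 0, 0, 0], [20, -0.016, 0, 0, 0, 0, 0], [20, -0.024, 0, 0, 0, 0, 0], [20, -0.032, 0, 0, 0, 0, 0], [20, -0.04, 0, 0, 0, 0, 0], [20, -0.048, 0, 0, 0, 0, 0], [20, -0.056, 0, 0, 0, 0, 0], [20, -0.06, 0, 0, 0, 0, 0], [20, -0.06, 0, 0, 0, 0, 0]])

```text
clock: 19.28
position: [0.5768, 0.1647, 0.0524]
ee_rot: [-0.483, 0.516, -0.516, 0.483]
ft_force: [-0.4, 0.3, -1.0]
grip_width: 0.202
```

```bash
python3 look.py 17; python3 -c "
from st import *
st()"
```

```text
t 19.38 scale xy -0.0229 0.17 z 0.0523 F [ 0.5 -0.4  0.6] g 0.2
```

View pics/s17.png

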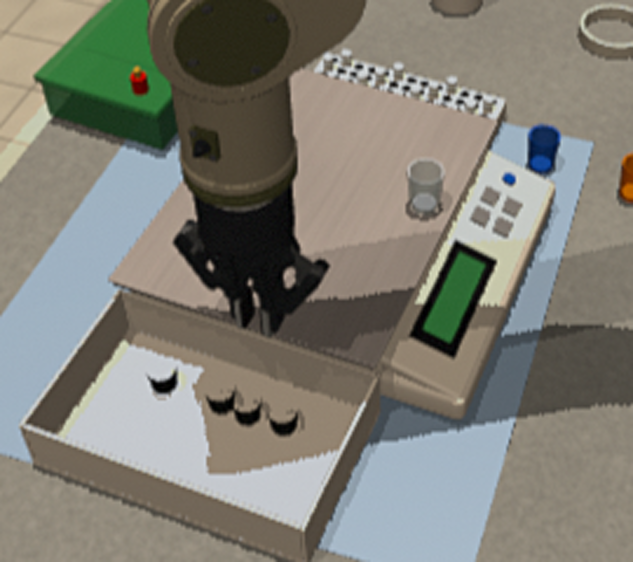

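All four are in the tray. I'll lift clear and do the final check.

Emit:
send_rows(motion=[[20, 0, -0.02, 0, 0, 0, 0], [20, 0, -0.05, 0, 0, 0, 0], [20, 0, -0.08, 0, 0, 0, 0], [20, 0, -0.11, 0, 0, 0, 0], [20, 0, -0.14, 0, 0, 0, 0], [20, 0, -0.16, 0, 0, 0, 0], [20, 0, -0.16, 0, 0, 0, 0], [20, 0, -0.16, 0, 0, 0, 0], [20, 0, -0.16, 0, 0, 0, 0], [20, 0, -0.16, 0, 0, 0, 0]])

```text
clock: 20.22
position: [0.5764, 0.1626, 0.211]
ee_rot: [-0.483, 0.517, -0.517, 0.482]
ft_force: [0.1, 0.1, 0.2]
grip_width: 0.199
```

```bash
python3 look.py 18; python3 -c "
from st import *
from h import *
st()
s=dict(np.load('side18.npz'));o=dict(np.load('side0.npz'));m=dict(np.load('side17.npz'))
cam=-s['view'][:3,:3].T@s['view'][:3,3]
for ce,b in darks(s,(205,315,300,350)):
    p=ray(s,b[0]+b[2]/2-.5,b[1]+b[3]-.5,.004);d=cam[:2]-p[:2];d/=np.hypot(*d);q=p[:2]-.0135*d-f['ctr'];print('tray frame',(q@X).round(3),(q@Y-.238).round(3),b)
g=lambda c:c['pixels'].astype(int)
for n,(x0,y0,x1,y1) in dict(beaker=(318,222,344,256),weight=(243,210,264,240),bottle=(330,105,362,168),tape=(395,160,430,188)).items():
    print(n,abs(g(s)[y0:y1,x0:x1]-g(o)[y0:y1,x0:x1]).mean().round(1))
cv2.imwrite('pics/full18.png',s['pixels'][:,:,::-1])
"
```

```text
t 20.32 scale xy -0.0233 0.1698 z 0.2112 F [0.7 0.2 0.2] g 0.2
tray frame 0.068 -0.035 [215 320  10   8  49]
tray frame 0.008 -0.034 [239 328  11   9  52]
tray frame -0.019 -0.032 [250 334  11   8  50]
tray frame -0.054 -0.036 [265 337  12   9  54]
beaker 12.5
weight 93.7
bottle 9.1
tape 11.7
```

View pics/full18.png

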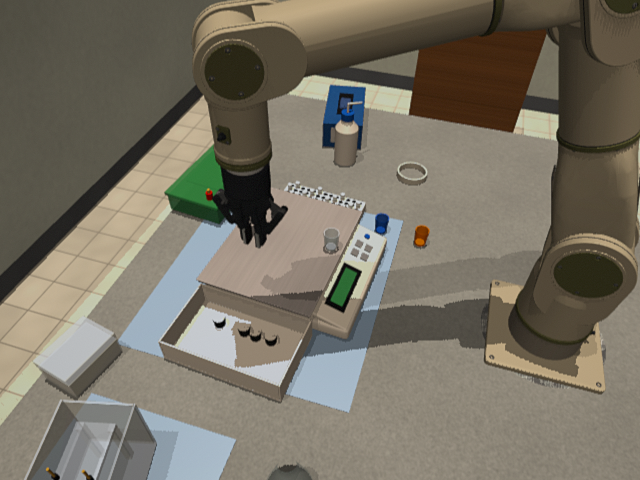

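View pics/t18.png

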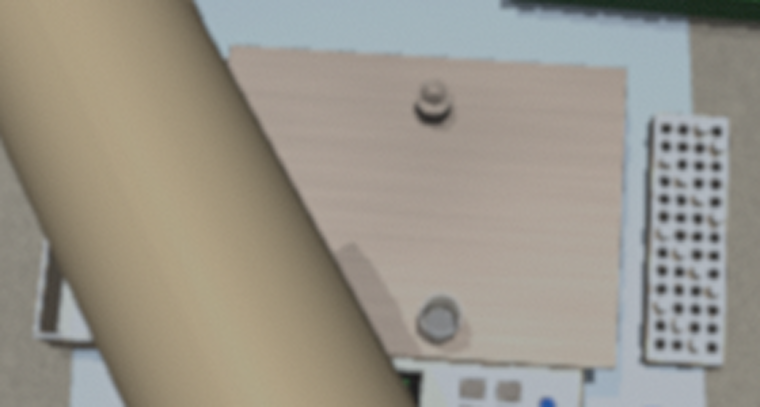

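The weight (433,103) and beaker (438,320) are at the same pixels as in the earlier top view. The weight is hidden by the gripper in the side view, which explains its high difference value there. All four stoppers lie inside the tray, so I'm handing in.

```bash
python3 -c "
from workcell import *
print(hand_in())"
```

```text
the job is handed in; nothing more can be done
None
```

All four stoppers are in the tray. I pushed each one across the pan with the fingertips set about 17 mm apart as a cradle and lifted none. I handed the job in at about 20 s of the 64 s.

- **Stoppers:** the last picture puts them at tray x of 0.068, 0.008, -0.019 and -0.054 m, with y of about -0.035 m. All are well inside the walls.
- **Beaker and check weight:** both sit at the same pixels in the top view as before the pushing.
- **Bench items:** the wash bottle and tape look unchanged in the side view. I did not re-measure the flask, but the arm never went near it.
- **Arm:** it was lifted clear and touching nothing. Every force reading taken stayed near zero.

**Disagreements:**
- **Tip height:** the cameras showed the fingertips about 36–40 mm above the reported TCP height, so I set the pushing height by the cameras.
- **Weight in the side view:** the final side-view comparison failed for the weight because the gripper hid it. The top view showed it in place.
- **Stopper positions:** before the pushes, the two cameras differed by up to about 5 mm on the stoppers, which the cradle absorbed.

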